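Change the snap press over to the blue die

ROBOT

A 7-joint arm with a two-finger parallel gripper is mounted at the origin on a cart in front of the work surface, level with it; the furniture and walls round the work are solid. World frame = base frame: x ahead of the robot, y to its left, z up, the work surface at z = 0. Lengths are in m, angles in rad, forces in N, time in s.
With the tool pointing down it reaches from about 0.4 to 0.85 m from the base axis. Payload 10.4 kg.
Tool frame: the origin (TCP) lies midway between the tips of the shut fingers; the grasp point (between the pads) lies 19 mm behind it; z points along the fingers, y is the line along which they close (so a half turn about z gives the same grasp; the last joint's range is limited). The gripper opens to 87 mm and grips with 3 to 60 N. Pads are 19 mm wide; open, the fingers measure 117 mm over their backs; the gripper's body (75 mm by 190 mm) begins 51 mm behind the grasp point.
Start: joints at [1.238, 0.332, -0.065, 1.46, 0.022, 1.35, -0.088], TCP at [0.191, -0.595, 0.223] pointing down, gripper open.
Joint ranges: [-2.6, 2.6], [-0.5, 2.12], [-1.47, 1.34], [0.16, 2.42], [-1.27, 4.41], [0.06, 2.06], [-2.6, 2.6]. Speed limits (rad/s): [2.22, 2.22, 2.79, 2.79, 3.14, 3.14, 3.14].

INTERFACE

Orientations are given as a unit quaternion [x, y, z, w].
In Python, from bench import r gives the robot as it stands.
- The arm moves only by the tool carry_out, never from a script. Its argument "steps" is a list that holds one entry, the list of rows, each a list of 6 numbers: the shift along the tool's x, y, z in cm, then the turn, a rotation vector about the tool's x, y, z in rad. In form: [[[dx, dy, dz, wx, wy, wz], ...]]. A call has 1 to 20 rows; each row is the pose to reach, as a shift and turn from the pose commanded when the call began, along the tool's axes at that moment; what a row does not reach only later rows make up. A row lasts 1/12 s, in which the tool goes at most 41.7 mm and 7.16 degrees, less where a joint would pass 70% of its speed; a pose out of reach is approached as far as the arm can. A call with a gripper value outside its range is refused whole. "hand" is the closure, from -1 (fully open) to 1 (shut), set as the call begins (left out, the last holds). The fingers move at their own pace and stop on an object; "squeeze" is the grip in N (left out, the last holds). Time passes only in rows, so rows that repeat a pose let the fingers close. It gives the time, the measured TCP pose, the force, the opening and the grip force at its end, in the units of the state.
- r.read_state(): the state, without advancing time (a new reading comes with each control period).
- r.camera(name): name is "scene" or "top"; returns the picture (384x512x3 uint8, red, green, blue); there is no depth.
- r.camera_params(name): a dict with "fx", "fy", "cx", "cy" (pixels), "view" (4x4, takes a point from world to camera coordinates). Camera axes: x right, y up, looking along -z (the intrinsics and any distortion apply to the point x, -y, -z); pixel columns grow to the right and rows downward; lengths in m; the calibration is good to about 2 mm. A picture is of the moment at which its call begins. camera_params takes no time and is no camera call.
- r.close_job(): hands the job in; it is judged then, once.
The state is a dict: "time": time; "joint_positions": joint angles; "joint_vel": joint speeds; "joint_torque": joint torques, N m; "ee_pos": TCP position; "eef_rot": TCP orientation; "ft_force": force on the tool from outside, world axes, zero at the start; "torque": the same for the moment, N m; "width": finger opening in m; "grip_force": force on a finger pad.
Only numpy, scipy, OpenCV 4.12 (cv2) and the standard library are available. Lean on these libraries where they do the work, as an engineer would, in place of code of your own. Each camera call takes 0.05 s, during which the arm holds its last target. There are 200 camera calls.

TASK

Change the snap-setting press over to the blue die: push the red locking bolt back out until it is clear of the rotary die table, push the table round by its upright black tabs until the die with the blue collar stands under the ram, then push the bolt fully home again so that the table is locked there. Everything is done by pushing; lift nothing, do not touch the dies, leave all six in their sockets, and do not disturb the things lying round the press.

Things in the scene. Friction and masses are not known exactly. Their poses are not given: they have to be found in the camera images.
- spindle (a point): axis of the rotary die table of the fixed green press, 60 mm above the work surface (top of the nut). Its axes are the press's: +x to the column and ram, +z up; the press stands at any place and at a yaw within 0.3 rad. The table is a steel disc 138 mm in diameter, top face 40 mm high, with six sockets on a 46 mm radius, 60 degrees apart
- tab (a point): centre of one of the table's six equal upright black tabs (turns with the table; at die_table = 0 it points to the press's +x), 52 mm above the work surface, 81 mm from the axis. Tabs stand at the angles of the sockets, each a radial fin 9 mm thick from 62 to 100 mm off the axis, 40 to 65 mm above the work surface. At every rest one tab points straight to the front (-x)
- ram (a point): centre of the lower end of the ram, fixed, 46 mm from the spindle to the press's +x, 76 mm above the work surface (11 mm above a die). The fixed head over it is 46 mm wide, begins 20 mm off the spindle and 94 mm up, and is 158 mm high (ram top 176 mm); a lever at its left leans back, up to 246 mm
- die_table (a joint): turn of the table in rad, 0 at the start, growing counter-clockwise from above, no stops. A spring roller and star wheel click it into rest at every multiple of pi/3; a step takes some 2 to 5 N at a tab, most at its start; a little past half-way (pi/6) the table runs on by itself into the next rest. It cannot turn while the bolt is home
- lock_bolt (a joint): travel of the locking bolt in m: 0 fully home (start, within 1 mm; its rod stands in a notch of the table), 0.022 fully out at its stop; clear of the table from 0.018. It slides out to the press's -y (right, seen from the robot), stays where it is left and takes 3 to 4 N to push. It goes home only with the table at a rest
- bolt_lug (a point): centre of the upper part of the red upright lug on the bolt, 62 mm above the work surface; 24 mm wide along the press's x, 8 mm thick along its y, top 76 mm up. Fully home it lies 138 mm from the spindle towards -y. The fixed guide inside of it (104 to 130 mm off the spindle, 34 mm wide) is 47 mm high; an end stop 34 mm high stands 174 to 181 mm off
- white_die: loose white setting die (under the ram at the start): steel with a white collar 28 mm in diameter, 25 mm tall overall, standing in a socket of the rotary table; origin at the centre of its underside, 40 mm above the work surface when seated
- blue_die: loose blue setting die (the one wanted; in any socket but the one under the ram at the start): steel with a blue collar 28 mm in diameter, 25 mm tall overall, standing in a socket of the rotary table; origin at the centre of its underside, 40 mm above the work surface when seated
- red_die: loose red setting die: steel with a red collar 28 mm in diameter, 25 mm tall overall, standing in a socket of the rotary table; origin at the centre of its underside, 40 mm above the work surface when seated
- yellow_die: loose yellow setting die: steel with a yellow collar 28 mm in diameter, 25 mm tall overall, standing in a socket of the rotary table; origin at the centre of its underside, 40 mm above the work surface when seated
- green_die: loose green setting die: steel with a green collar 28 mm in diameter, 25 mm tall overall, standing in a socket of the rotary table; origin at the centre of its underside, 40 mm above the work surface when seated
- black_die: loose black setting die: steel with a black collar 28 mm in diameter, 25 mm tall overall, standing in a socket of the rotary table; origin at the centre of its underside, 40 mm above the work surface when seated
- snap_pot: bystander: loose white round pot, 69 mm in diameter, 31 mm high, left of the press; origin at the centre of its underside
- dye_bottle: bystander: loose brown bottle, 38 mm in diameter, 95 mm tall, right rear of the press; origin at the centre of its underside
- buckle: bystander: loose brass-coloured buckle, 42x50x9 mm, in front of the press; origin at the centre of its underside
- edge_slicker: bystander: loose brown wooden slicker, 22x101x16 mm, in front of the press; origin at the centre of its underside

How it is judged:
On the way, in this order (a step that is already met when the one before it is completed fails the run):
1. the locking bolt is pushed back out of the table (more than 12 mm) (value of joint lock_bolt above 0.012 m), for 0.1 s.
2. the blue die stands under the ram (within 5 mm) (horizontal distance between blue_die and ram below 0.005 m), for 0.2 s.
At the end, for the whole second after the job is handed in: the blue die stands under the ram (axes within 5 mm), the locking bolt is home (within 3 mm of its end of travel), the table is at rest and all six dies stand in their sockets (none raised by more than 6 mm) (horizontal distance between blue_die and ram below 0.005 m and value of joint lock_bolt below 0.003 m and velocity of joint die_table between -0.05 and 0.05 rad/s and height (world z) of each of white_die, blue_die, red_die, yellow_die, green_die, black_die below 0.046 m); the robot touches nothing.
It fails at once if a die is lifted out of its socket (raised more than 6 mm) (height (world z) of any of white_die, blue_die, red_die, yellow_die, green_die, black_die above 0.046 m).
It fails at once if the robot pushes on a die (more than 2 N) (contact force between any of the fingers, the arm and white_die above 2 N or contact force between any of the fingers, the arm and blue_die above 2 N or contact force between any of the fingers, the arm and red_die above 2 N or contact force between any of the fingers, the arm and yellow_die above 2 N or contact force between any of the fingers, the arm and green_die above 2 N or contact force between any of the fingers, the arm and black_die above 2 N).
It fails at once if a thing lying round the press is moved by more than 15 mm (distance of any of snap_pot, dye_bottle, buckle, edge_slicker from where it was at the start of the episode above 0.015 m).
It also fails if it takes over 72 s, if anything falls off the work surface, if the arm or the gripper's body presses on something with over 40 N, if the wrist force passes 120 N, or if a joint passes its speed limit or range.

## Working session

There is one attempt and no reset: what is moved stays moved. The work goes in short steps, Python scripts to look and compute and a tool call to move; the robot and the scene stay as the last step left them, time stands still between calls to the robot, and variables do not carry over. Pictures are saved under pics/ and viewed, at most 10 in all, crops included, and the job is handed in when it is done.

Besides the shell and the picture viewer there is one more tool, called after "Call:" by a JSON object that holds its "api" and its "payload". carry_out: Moves the arm, as the interface text tells. Its arguments: {"type":"object","properties":{"steps":{"type":"array","items":{"type":"array","items":{"type":"array","items":{"type":"number"}}}},"hand":{"type":"number"},"squeeze":{"type":"number"}},"required":["steps"]}

```bash
mkdir -p pics; ls
python3 - <<'E'
from bench import r
import cv2,numpy as np
s=r.read_state();print(s)
for n in("scene","top"):
    cv2.imwrite(f"pics/{n}0.png",cv2.resize(r.camera(n)[:,:,::-1],(800,600),interpolation=cv2.INTER_CUBIC))
    p=r.camera_params(n);print(n,{k:np.round(v,4).tolist() if not isinstance(v,str) else v for k,v in p.items()})
E
```

```text
pics
{'time': 0.0, 'joint_positions': array([ 1.23839381,  0.33289385, -0.06468108,  1.46095633,  0.02157671,
        1.34992208, -0.08850754]), 'joint_vel': array([ 7.09674350e-04,  5.78119871e-04, -7.44707800e-04, -2.23952280e-03,
       -3.07321626e-04,  8.44157581e-05,  1.08697165e-04]), 'joint_torque': array([-1.24270522e-03, -6.23253393e+01,  2.40046339e-02, -3.89886689e+01,
       -6.13275007e-02,  3.98778473e-02,  1.89715565e-04]), 'ee_pos': array([ 0.19041075, -0.5948644 ,  0.22173301]), 'eef_rot': array([ 9.88027210e-01,  1.54277933e-01, -1.40947575e-04, -7.29123545e-04]), 'ft_force': array([0.59304561, 0.13509728, 0.01422951]), 'torque': array([-0.01445595,  0.03916848, -0.00808565]), 'grip_force': 0.0, 'width': 0.08695860788620502}
scene {'fx': 481.4999, 'fy': 481.4999, 'cx': 259.9177, 'cy': 192.1782, 'view': [[-0.4686, -0.8834, -0.0078, 0.328], [0.5411, -0.294, 0.7879, -0.3296], [-0.6983, 0.365, 0.6158, -0.6836], [0.0, 0.0, 0.0, 1.0]]}
top {'fx': 470.8656, 'fy': 470.8656, 'cx': 257.7528, 'cy': 188.7742, 'view': [[-0.0015, -0.9999, 0.0153, 0.0435], [0.9985, -0.0007, 0.055, -0.5554], [-0.0549, 0.0153, 0.9984, -0.9126], [0.0, 0.0, 0.0, 1.0]]}
```

View pics/scene0.png

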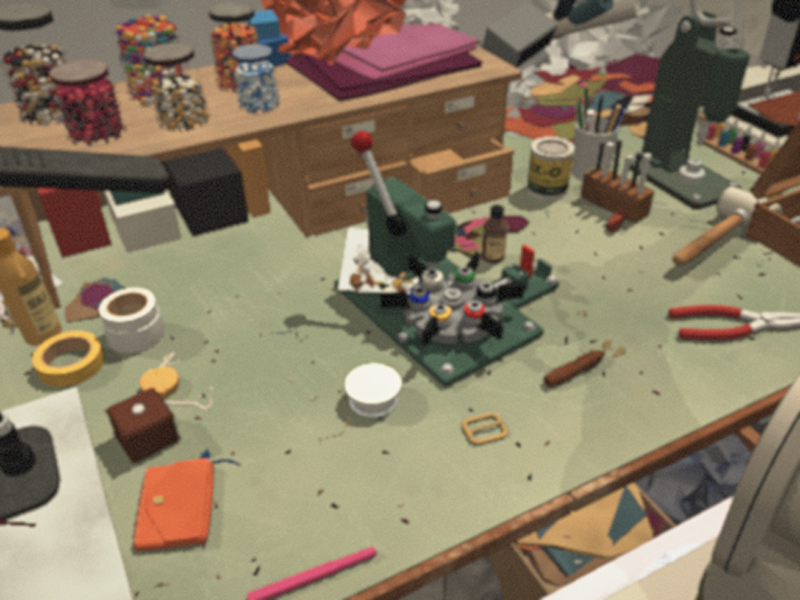

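View pics/top0.png

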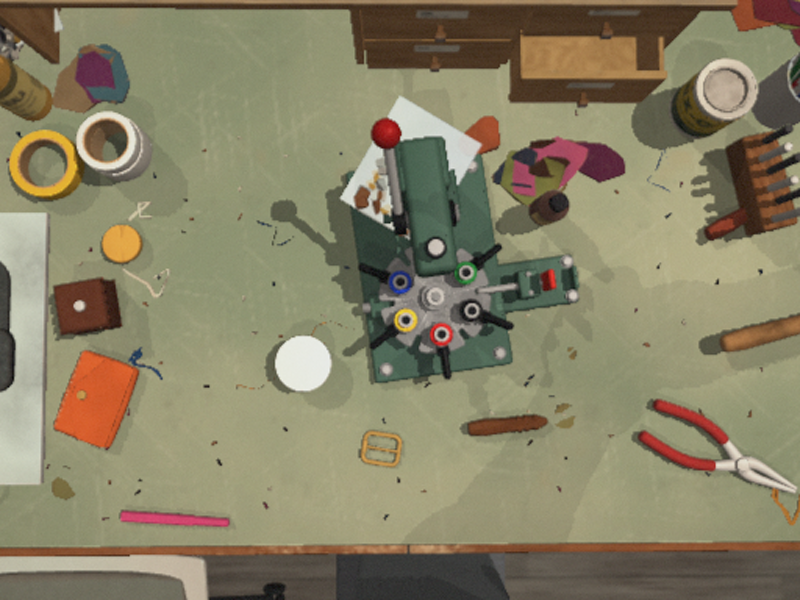

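The scene view shows the press with the blue die front-left of the ram. In the top view the nut is at (433,296), the red lug at (549,280), and the blue die at (400,281), one step counter-clockwise of the ram at (435,247). The table therefore turns -60°.

```bash
cat > h.py <<'E'
from bench import r
import numpy as np, cv2
def ray(n,uv,z):
    p=r.camera_params(n);V=np.array(p["view"]);R,t=V[:3,:3],V[:3,3]
    d=R.T@np.array([(uv[0]-p["cx"])/p["fx"],-(uv[1]-p["cy"])/p["fy"],-1]);c=-R.T@t
    return c+d*(z-c[2])/d[2]
def blobs(img,lo,hi,box=None):
    h=cv2.cvtColor(img,cv2.COLOR_RGB2HSV)
    m=cv2.inRange(h,np.array(lo),np.array(hi))
    if box: k=np.zeros_like(m);k[box[1]:box[3],box[0]:box[2]]=1;m*=k
    n,l,s,c=cv2.connectedComponentsWithStats(m)
    return [(s[i,4],c[i].round(1).tolist(),s[i,:4].tolist()) for i in range(1,n) if s[i,4]>8]
E
python3 - <<'E'
from h import *
im=r.camera("top");box=(200,140,400,300)
C={"red":((0,150,90),(8,255,255)),"blue":((108,130,50),(125,255,255)),"yel":((18,150,120),(30,255,255)),"green":((55,150,60),(75,255,255))}
for k,(a,b) in C.items():
    for B in blobs(im,a,b,box): print(k,B,ray("top",B[1],.055)[:2].round(4),ray("top",B[1],.076)[:2].round(4))
print("nut",ray("top",(433*.64,296*.64),.06).round(4))
for nm,uv,z in [("tabfrontTip",(447,376),.065),("tabL tip",(361,266),.065),("tabFL",(373,345),.065),("tabFR",(511,326),.065),("tabR",(500,247),.065),("pot",(303,363),.031),("buckle",(381,448),.009),("slicker",(507,425),.016),("bottle",(550,208),.095),("lever",(386,133),.246)]:
    print(nm,ray("top",(uv[0]*.64,uv[1]*.64),z).round(3))
c=im[150:260,200:390];cv2.imwrite("pics/c1.png",cv2.resize(c[:,:,::-1],(760,440),interpolation=cv2.INTER_CUBIC))
E
```

```text
red (np.int32(53), [352.6, 178.1], [350, 172, 6, 13]) [ 0.5734 -0.136 ] [ 0.5718 -0.1315]
red (np.int32(80), [281.6, 213.5], [275, 207, 15, 14]) [ 0.5067 -0.0012] [5.066e-01 2.000e-04]
blue (np.int32(79), [255.4, 180.6], [249, 174, 14, 14]) [0.5687 0.048 ] [0.5672 0.0482]
yel (np.int32(84), [258.7, 204.5], [252, 198, 15, 14]) [0.5236 0.0418] [0.5232 0.0422]
yel (np.int32(107), [243.9, 286.7], [232, 276, 25, 22]) [0.3706 0.0696] [0.3738 0.0693]
green (np.int32(26), [299.5, 169.9], [293, 168, 12, 8]) [ 0.589  -0.0355] [ 0.587  -0.0333]
green (np.int32(28), [295.2, 177.8], [291, 173, 13, 9]) [ 0.574  -0.0272] [ 0.5724 -0.0252]
nut [0.5517 0.0073 0.06  ]
tabfrontTip [ 0.456 -0.009  0.065]
tabL tip [0.587 0.094 0.065]
tabFL [0.493 0.079 0.065]
tabFR [ 0.516 -0.085  0.065]
tabR [ 0.61  -0.073  0.065]
pot [0.471 0.166 0.031]
buckle [0.364 0.07  0.009]
slicker [ 0.393 -0.087  0.016]
bottle [ 0.652 -0.127  0.095]
lever [0.698 0.062 0.246]
```

View pics/c1.png

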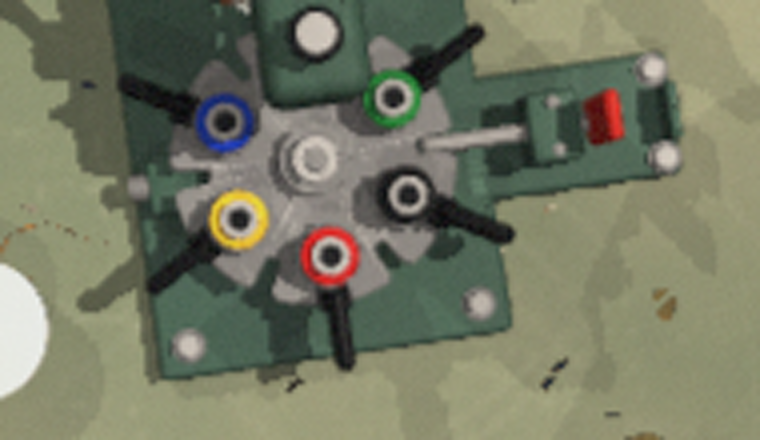

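```bash
cat >> h.py <<'E'
from scipy.spatial.transform import Rotation as Ro
S=np.array([.5517,.006]);YAW=.145
P=Ro.from_euler('z',YAW).as_matrix()
def to(x,y,z,yaw=None,state=None):
    """press coords (mm) -> row (cm, rad) from the present pose; yaw = tool x angle in press frame"""
    s=state or r.read_state();R0=Ro.from_quat(s["eef_rot"])
    t=np.r_[S,0]+P@np.array([x,y,0])/1e3+[0,0,z/1e3]
    d=R0.inv().apply(t-s["ee_pos"])*100
    w=np.zeros(3)
    if yaw is not None:
        w=(R0.inv()*Ro.from_euler('z',YAW+yaw)*Ro.from_euler('x',np.pi)).as_rotvec()
    return np.r_[d.round(2),w.round(3)]
def press():
    s=r.read_state();p=P.T@(s["ee_pos"]-np.r_[S,0])*1e3
    print("press xyz mm",p.round(1),"yaw",round(Ro.from_quat(s["eef_rot"]).apply([1,0,0])@P[:,1],3),"f",(P.T@s["ft_force"]).round(1),"t",s["time"],"q",s["joint_positions"].round(2))
E
python3 - <<'E'
from h import *
press();print(to(0,-114,180,np.pi/2))
E
```

```text
press xyz mm [-444.3 -542.5  222. ] yaw 0.164 f [ 0.1  0.1 -0.2] t 0.15 q [ 1.24  0.33 -0.06  1.46  0.02  1.35 -0.09]
[ 5.086e+01 -3.497e+01  4.230e+00 -1.000e-03 -1.000e-03 -1.406e+00]
```

Call:
{"api": "carry_out", "payload": {"steps": [[[50.9, -35, 2, 0, 0, -1.406], [50.9, -35, 2, 0, 0, -1.406], [50.9, -35, 2, 0, 0, -1.406], [50.9, -35, 2, 0, 0, -1.406], [50.9, -35, 2, 0, 0, -1.406], [50.9, -35, 2, 0, 0, -1.406], [50.9, -35, 2, 0, 0, -1.406], [50.9, -35, 2, 0, 0, -1.406], [50.9, -35, 2, 0, 0, -1.406], [50.9, -35, 2, 0, 0, -1.406], [50.9, -35, 2, 0, 0, -1.406], [50.9, -35, 2, 0, 0, -1.406], [50.9, -35, 2, 0, 0, -1.406], [50.9, -35, 2, 0, 0, -1.406], [50.9, -35, 2, 0, 0, -1.406], [50.9, -35, 2, 0, 0, -1.406], [50.9, -35, 2, 0, 0, -1.406], [50.9, -35, 2, 0, 0, -1.406], [50.9, -35, 2, 0, 0, -1.406], [50.9, -35, 2, 0, 0, -1.406]]], "hand": 1}}

```text
time: 1.82
ee_pos: [0.5681, -0.1083, 0.2026]
eef_rot: [0.655, 0.756, -0.0, 0.0]
ft_force: [0.1, 0.6, 0.0]
width: 0.0005
grip_force: 0.0
```

Run:
```python
from h import *
press();print(to(0,-114,120,np.pi/2), to(0,-114,57,np.pi/2))
cv2.imwrite("pics/s2.png",cv2.resize(r.camera("scene")[100:260,170:420,::-1],(800,512)))
```

```text
press xyz mm [  -0.3 -115.4  202.6] yaw 1.0 f [0.2 0.5 0. ] t 1.8167 q [ 0.61  0.3  -0.6   1.59  0.17  1.31  0.12]
[ 1.50e-01  3.00e-02  8.26e+00 -0.00e+00  1.00e-03 -2.00e-03] [ 1.500e-01  3.000e-02  1.456e+01 -0.000e+00  1.000e-03 -2.000e-03]
```

View pics/s2.png

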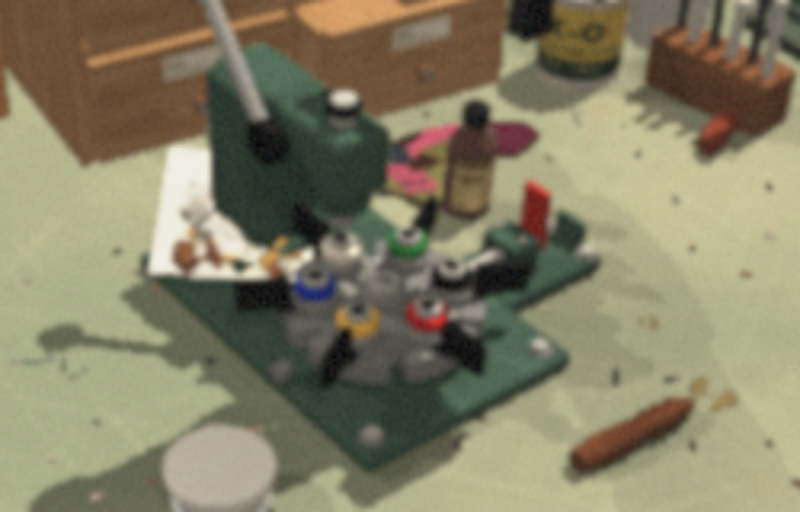

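The crop shows the press undisturbed and the fingertips at about (530,35), above the lug at (535,215). I'll go down inside the lug now.

Call:
{"api": "carry_out", "payload": {"steps": [[[0.15, 0, 4, 0, 0, 0], [0.15, 0, 8, 0, 0, 0], [0.15, 0, 10, 0, 0, 0], [0.15, 0, 12, 0, 0, 0], [0.15, 0, 13.2, 0, 0, 0], [0.15, 0, 14, 0, 0, 0], [0.15, 0, 14.5, 0, 0, 0], [0.15, 0, 14.5, 0, 0, 0], [0.15, 0, 14.5, 0, 0, 0]]]}}

```text
time: 2.62
ee_pos: [0.569, -0.1054, 0.0584]
eef_rot: [0.654, 0.756, 0.0, 0.001]
ft_force: [0.3, -0.3, 0.2]
width: 0.0008
grip_force: 0.0
```

Run:
```python
from h import *
press();print(to(0,-146,57,np.pi/2))
cv2.imwrite("pics/s3.png",np.hstack([cv2.resize(r.camera("scene")[130:210,260:380,::-1],(400,267)),cv2.resize(r.camera("top")[130:210,270:390,::-1],(400,267))]))
```

```text
press xyz mm [   1.  -112.8   58.4] yaw 1.0 f [ 0.3 -0.3  0.2] t 2.6167 q [ 0.57  0.44 -0.57  1.74  0.27  1.04  0.05]
[-3.32e+00 -1.00e-01  1.40e-01  1.00e-03  1.00e-03 -0.00e+00]
```

View pics/s3.png

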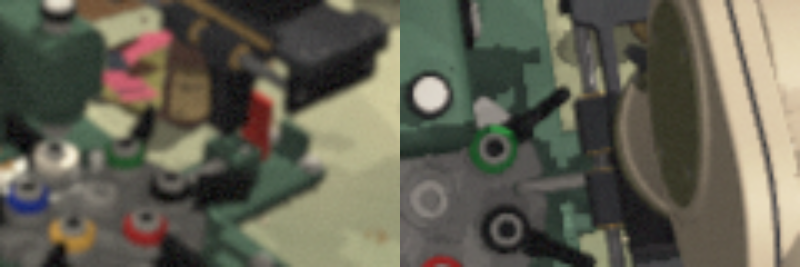

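The fingertip stands at (250,80), on the table side of the red lug at (262,110), and the table is untouched. I'll push outward.

Call:
{"api": "carry_out", "payload": {"steps": [[[-0.5, 0, 0.1, 0, 0, 0], [-0.9, 0, 0.1, 0, 0, 0], [-1.2, 0, 0.1, 0, 0, 0], [-1.5, 0, 0.1, 0, 0, 0], [-1.8, 0, 0.1, 0, 0, 0], [-2.1, 0, 0.1, 0, 0, 0], [-2.4, 0, 0.1, 0, 0, 0], [-2.7, 0, 0.1, 0, 0, 0], [-2.9, 0, 0.1, 0, 0, 0], [-3.1, 0, 0.1, 0, 0, 0], [-3.2, 0, 0.1, 0, 0, 0], [-3.2, 0, 0.1, 0, 0, 0], [-3.2, 0, 0.1, 0, 0, 0]]]}}

```text
time: 3.8
ee_pos: [0.5731, -0.1367, 0.0566]
eef_rot: [0.654, 0.757, 0.0, 0.0]
ft_force: [0.7, 4.1, 3.1]
width: 0.0005
grip_force: 2.0
```

Run:
```python
from h import *
press()
for B in blobs(r.camera("scene"),(0,150,70),(8,255,255),(310,140,380,200)): print(B)
```

```text
press xyz mm [   0.6 -144.3   56.6] yaw 1.0 f [1.3 4.  3.1] t 3.8 q [ 0.6   0.46 -0.55  1.71  0.27  1.04  0.1 ]
(np.int32(67), [344.5, 165.6], [340, 156, 8, 19])
```

Call:
{"api": "carry_out", "payload": {"steps": [[[-0.1, 0, 0, 0, 0, 0], [-0.2, 0, 0, 0, 0, 0], [-0.3, 0, 0, 0, 0, 0], [-0.3, 0, 0, 0, 0, 0]]]}}

```text
time: 4.18
ee_pos: [0.5732, -0.1369, 0.0565]
eef_rot: [0.653, 0.757, 0.001, -0.001]
ft_force: [-3.5, 12.2, 6.0]
width: -0.0002
grip_force: 6.3
```

Run:
```python
from h import *
press()
for B in blobs(r.camera("scene"),(0,150,70),(8,255,255),(310,140,380,200)): print(B)
```

```text
press xyz mm [   0.6 -144.5   56.5] yaw 1.0 f [-1.7 12.6  6. ] t 4.1833 q [ 0.61  0.46 -0.55  1.71  0.27  1.05  0.11]
(np.int32(63), [344.6, 165.4], [340, 156, 8, 18])
```

Call:
{"api": "carry_out", "payload": {"steps": [[[0.5, 0, 0, 0, 0, 0], [0.7, 0, 0, 0, 0, 0], [0.7, 0, -3, 0, 0, 0], [0.7, 0, -7, 0, 0, 0], [0.7, 0, -11, 0, 0, 0], [0.7, 0, -15, 0, 0, 0], [0.7, 0, -15, 0, 0, 0]]]}}

```text
time: 4.82
ee_pos: [0.5756, -0.1343, 0.2148]
eef_rot: [0.654, 0.756, 0.002, 0.005]
ft_force: [1.7, -0.1, 1.5]
width: 0.0007
grip_force: 0.0
```

Run:
```python
from h import *
press();print(to(-90,-30,200,0))
```

```text
press xyz mm [   3.4 -142.3  214.8] yaw 1.0 f [ 1.7 -0.4  1.5] t 4.8167 q [ 0.63  0.31 -0.59  1.55  0.18  1.32  0.17]
[ 1.122e+01 -9.370e+00  1.320e+00  1.200e-02 -3.000e-03  1.570e+00]
```

Call:
{"api": "carry_out", "payload": {"steps": [[[0, -4, 0, 0, 0, 0.1], [0, -8, 0, 0, 0, 0.2], [3, -9.4, 0, 0, 0, 0.35], [6, -9.4, 0, 0, 0, 0.5], [11.2, -9.4, 1.3, 0, 0, 1.57], [11.2, -9.4, 1.3, 0, 0, 1.57], [11.2, -9.4, 1.3, 0, 0, 1.57], [11.2, -9.4, 1.3, 0, 0, 1.57], [11.2, -9.4, 1.3, 0, 0, 1.57], [11.2, -9.4, 1.3, 0, 0, 1.57], [11.2, -9.4, 1.3, 0, 0, 1.57], [11.2, -9.4, 1.3, 0, 0, 1.57], [11.2, -9.4, 1.3, 0, 0, 1.57], [11.2, -9.4, 1.3, 0, 0, 1.57], [11.2, -9.4, 1.3, 0, 0, 1.57], [11.2, -9.4, 1.3, 0, 0, 1.57], [11.2, -9.4, 1.3, 0, 0, 1.57]]]}}

```text
time: 6.23
ee_pos: [0.4632, -0.036, 0.1935]
eef_rot: [0.997, 0.074, -0.0, 0.0]
ft_force: [0.0, 0.5, 0.1]
width: 0.0003
grip_force: 0.0
```

Run:
```python
from h import *
press();print(to(-90,-30,120,0),to(-90,-30,50,0))
cv2.imwrite("pics/s4.png",np.hstack([cv2.resize(r.camera("scene")[110:250,200:400,::-1],(400,280)),cv2.resize(r.camera("top")[120:260,200:400,::-1],(400,280))]))
```

```text
press xyz mm [-93.6 -28.8 193.5] yaw 0.004 f [0.1 0.5 0.1] t 6.2333 q [ 0.6   0.03 -0.63  1.88  0.02  1.24 -1.45]
[3.60e-01 1.20e-01 7.35e+00 0.00e+00 0.00e+00 4.00e-03] [3.600e-01 1.200e-01 1.435e+01 0.000e+00 0.000e+00 4.000e-03]
```

View pics/s4.png

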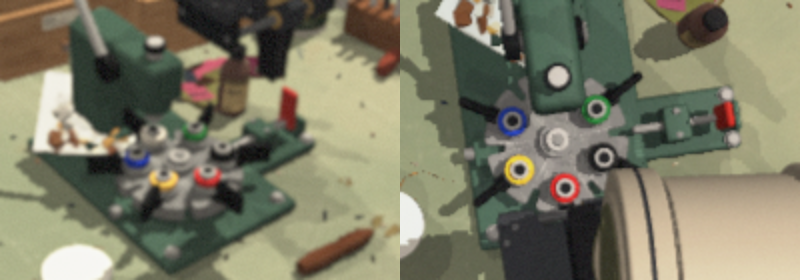

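The lug now stands against its end stop at (725,115) with the rod out of the notch, and the table hasn't turned. I'll lower the fingers to the right of the front tab.

Call:
{"api": "carry_out", "payload": {"steps": [[[0.4, 0.1, 4, 0, 0, 0], [0.4, 0.1, 8, 0, 0, 0], [0.4, 0.1, 10, 0, 0, 0], [0.4, 0.1, 12, 0, 0, 0], [0.4, 0.1, 13.2, 0, 0, 0], [0.4, 0.1, 14, 0, 0, 0], [0.4, 0.1, 14.3, 0, 0, 0], [0.4, 0.1, 14.3, 0, 0, 0]]]}}

```text
time: 7.0
ee_pos: [0.4676, -0.0361, 0.0507]
eef_rot: [0.997, 0.073, 0.0, -0.0]
ft_force: [0.1, 0.3, -0.8]
width: 0.0007
grip_force: 0.0
```

Run:
```python
from h import *
press()
for a in [(-89.5,-19.5),(-89,-6),(-86.2,8.1),(-82,18),(-76.8,28.4),(-72,35)]: print(to(*a,50,0))
```

```text
press xyz mm [-89.3 -29.5  50.7] yaw 0.001 f [ 0.1  0.3 -0.8] t 7.0 q [ 0.55  0.23 -0.62  2.02  0.16  0.94 -1.58]
[-0.02  -1.     0.07  -0.    -0.     0.001]
[ 4.00e-02 -2.35e+00  7.00e-02 -0.00e+00 -0.00e+00  1.00e-03]
[ 3.20e-01 -3.76e+00  7.00e-02 -0.00e+00 -0.00e+00  1.00e-03]
[ 7.40e-01 -4.75e+00  7.00e-02 -0.00e+00 -0.00e+00  1.00e-03]
[ 1.26e+00 -5.79e+00  7.00e-02 -0.00e+00 -0.00e+00  1.00e-03]
[ 1.74e+00 -6.45e+00  7.00e-02 -0.00e+00 -0.00e+00  1.00e-03]
```

Call:
{"api": "carry_out", "payload": {"steps": [[[0, -0.5, 0, 0, 0, 0], [0, -1, 0, 0, 0, 0], [0, -1.3, 0, 0, 0, 0], [0, -1.6, 0, 0, 0, 0], [0, -1.9, 0, 0, 0, 0], [0, -2.2, 0, 0, 0, 0], [0.1, -2.5, 0, 0, 0, 0], [0.1, -2.8, 0, 0, 0, 0], [0.2, -3.1, 0, 0, 0, 0], [0.2, -3.4, 0, 0, 0, 0], [0.3, -3.7, 0, 0, 0, 0], [0.4, -4, 0, 0, 0, 0], [0.6, -4.3, 0, 0, 0, 0], [0.7, -4.6, 0, 0, 0, 0], [0.8, -4.9, 0, 0, 0, 0], [1, -5.2, 0, 0, 0, 0], [1.1, -5.5, 0, 0, 0, 0], [1.3, -5.8, 0, 0, 0, 0], [1.3, -5.8, 0, 0, 0, 0]]]}}

```text
time: 8.58
ee_pos: [0.4726, 0.0244, 0.0508]
eef_rot: [0.997, 0.073, 0.001, -0.0]
ft_force: [0.5, 0.9, 0.1]
width: 0.0006
grip_force: 0.0
```

Run:
```python
from h import *
press()
im=r.camera("scene")
cv2.imwrite("pics/s5.png",np.hstack([cv2.resize(im[110:250,200:400,::-1],(400,280)),cv2.resize(r.camera("top")[120:260,200:400,::-1],(400,280))]))
```

```text
press xyz mm [-75.6  29.6  50.8] yaw 0.002 f [0.7 0.8 0.1] t 8.5833 q [ 0.46  0.24 -0.66  2.01  0.18  0.94 -1.72]
```

View pics/s5.png

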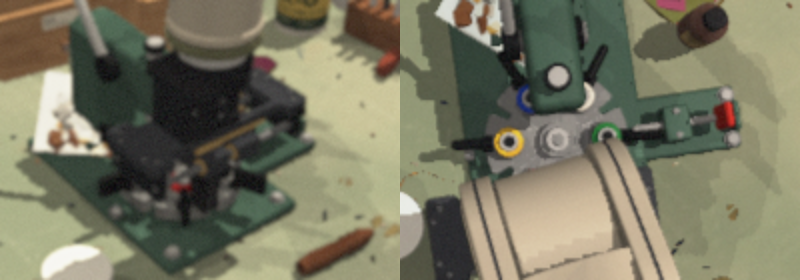

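The table has turned about 33°: yellow is at (508,142) and blue is half under the head. I'll push it a little further.

Call:
{"api": "carry_out", "payload": {"steps": [[[0.2, -0.3, 0, 0, 0, 0], [0.4, -0.6, 0, 0, 0, 0], [0.6, -0.85, 0, 0, 0, 0], [0.6, -0.85, 0, 0, 0, 0], [0.6, -0.85, 0, 0, 0, 0]]]}}

```text
time: 9.1
ee_pos: [0.4767, 0.0327, 0.0506]
eef_rot: [0.997, 0.073, 0.0, -0.0]
ft_force: [-0.5, 0.1, 0.0]
width: 0.0006
grip_force: 0.0
```

Run:
```python
from h import *
press()
im=r.camera("top")
for n,a,b in [("yel",(18,150,120),(30,255,255)),("green",(55,120,60),(75,255,255)),("blue",(108,130,50),(125,255,255))]:
  for B in blobs(im,a,b,(220,150,320,230)):
    p=ray("top",B[1],.06);print(n,B,np.degrees(np.arctan2(p[1]-S[1],p[0]-S[0])-YAW).round(1))
```

```text
press xyz mm [-70.4  37.3  50.6] yaw 0.001 f [-0.5  0.2  0. ] t 9.1 q [ 0.44  0.26 -0.66  2.    0.19  0.95 -1.74]
yel (np.int32(81), [255.1, 180.2], [249, 173, 14, 15]) 59.4
```

Yellow now reads 59.4°, so the table has clicked over to blue. I'll lift clear and go to the outer side of the lug.

Call:
{"api": "carry_out", "payload": {"steps": [[[-0.2, 0.2, -3, 0, 0, 0], [-0.5, 0.2, -7, 0, 0, 0], [-1, 0.2, -11, 0, 0, 0], [-1, 0.2, -15, 0, 0, 0], [-1, 0.2, -15, 0, 0, 0]]]}}

```text
time: 9.57
ee_pos: [0.4701, 0.0294, 0.208]
eef_rot: [0.997, 0.073, 0.005, 0.001]
ft_force: [1.5, -0.4, 0.7]
width: 0.0006
grip_force: 0.0
```

Run:
```python
from h import *
press();print(to(0,-182,200,np.pi/2))
```

```text
press xyz mm [-77.3  35.  208. ] yaw 0.001 f [ 1.4 -0.6  0.7] t 9.5667 q [ 0.52  0.03 -0.68  1.85  0.02  1.26 -1.6 ]
[ 7.71e+00  2.17e+01  9.30e-01  1.00e-02 -6.00e-03 -1.57e+00]
```

Call:
{"api": "carry_out", "payload": {"steps": [[[0, 4, 0, 0, 0, -0.1], [0, 8, 0, 0, 0, -0.2], [0, 12, 0, 0, 0, -0.35], [0, 16, 0, 0, 0, -0.45], [7.7, 21.7, 1, 0, 0, -1.57], [7.7, 21.7, 1, 0, 0, -1.57], [7.7, 21.7, 1, 0, 0, -1.57], [7.7, 21.7, 1, 0, 0, -1.57], [7.7, 21.7, 1, 0, 0, -1.57], [7.7, 21.7, 1, 0, 0, -1.57], [7.7, 21.7, 1, 0, 0, -1.57], [7.7, 21.7, 1, 0, 0, -1.57], [7.7, 21.7, 1, 0, 0, -1.57], [7.7, 21.7, 1, 0, 0, -1.57], [7.7, 21.7, 1, 0, 0, -1.57], [7.7, 21.7, 1, 0, 0, -1.57], [7.7, 21.7, 1, 0, 0, -1.57]]]}}

```text
time: 10.98
ee_pos: [0.5746, -0.1746, 0.1905]
eef_rot: [0.655, 0.755, -0.0, 0.0]
ft_force: [0.4, 0.1, -0.5]
width: 0.0006
grip_force: 0.0
```

Run:
```python
from h import *
press();print(to(0,-182,57,np.pi/2))
cv2.imwrite("pics/s6.png",np.hstack([cv2.resize(r.camera("scene")[110:250,200:400,::-1],(400,280)),cv2.resize(r.camera("top")[120:260,200:400,::-1],(400,280))]))
```

```text
press xyz mm [  -3.5 -182.   190.5] yaw 1.0 f [ 0.4  0.1 -0.5] t 10.9833 q [ 0.76  0.38 -0.68  1.54  0.24  1.31  0.19]
[-0.000e+00  3.500e-01  1.335e+01 -0.000e+00  0.000e+00 -3.000e-03]
```

View pics/s6.png

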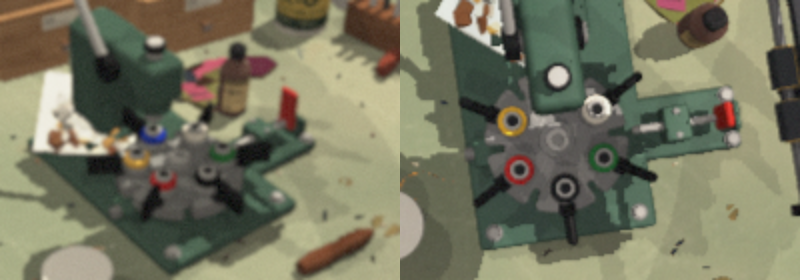

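Blue is now under the ram at (152,133) in the scene view, all dies are seated and the lug is at its stop. I'll descend outside the lug.

Call:
{"api": "carry_out", "payload": {"steps": [[[0, 0.3, 4, 0, 0, 0], [0, 0.3, 8, 0, 0, 0], [0, 0.3, 10, 0, 0, 0], [0, 0.3, 12, 0, 0, 0], [0, 0.3, 12.8, 0, 0, 0], [0, 0.3, 13.3, 0, 0, 0], [0, 0.3, 13.3, 0, 0, 0]]]}}

```text
time: 11.67
ee_pos: [0.5775, -0.174, 0.0574]
eef_rot: [0.654, 0.756, -0.0, -0.0]
ft_force: [-0.5, 0.6, 0.2]
width: 0.0003
grip_force: 0.0
```

Run:
```python
from h import *
press();print(to(0,-151,57,np.pi/2))
```

```text
press xyz mm [  -0.4 -181.8   57.4] yaw 1.0 f [-0.4  0.7  0.2] t 11.6667 q [ 0.72  0.51 -0.64  1.67  0.34  1.07  0.12]
[ 3.08  0.04  0.04 -0.   -0.   -0.  ]
```

Call:
{"api": "carry_out", "payload": {"steps": [[[0.5, 0, 0, 0, 0, 0], [0.9, 0, 0, 0, 0, 0], [1.2, 0, 0, 0, 0, 0], [1.5, 0, 0, 0, 0, 0], [1.8, 0, 0, 0, 0, 0], [2.1, 0, 0, 0, 0, 0], [2.4, 0, 0, 0, 0, 0], [2.7, 0, 0, 0, 0, 0], [2.9, 0, 0, 0, 0, 0], [3.1, 0, 0, 0, 0, 0], [3.2, 0, 0, 0, 0, 0], [3.3, 0, 0, 0, 0, 0], [3.3, 0, 0, 0, 0, 0]]]}}

```text
time: 12.75
ee_pos: [0.5733, -0.1447, 0.0578]
eef_rot: [0.655, 0.756, -0.001, 0.002]
ft_force: [4.3, -12.2, -0.4]
width: 0.0004
grip_force: 6.3
```

Run:
```python
from h import *
press()
```

```text
press xyz mm [  -0.4 -152.2   57.8] yaw 1.0 f [  2.5 -12.7  -0.4] t 12.75 q [ 0.69  0.49 -0.65  1.71  0.33  1.06  0.07]
```

Call:
{"api": "carry_out", "payload": {"steps": [[[0.1, 0, 0, 0, 0, 0], [0.2, 0, 0, 0, 0, 0], [0.2, 0, 0, 0, 0, 0], [0.2, 0, 0, 0, 0, 0]]]}}

```text
time: 13.08
ee_pos: [0.5733, -0.1446, 0.0579]
eef_rot: [0.656, 0.755, -0.001, 0.003]
ft_force: [6.4, -16.9, -2.0]
width: 0.0009
grip_force: 8.9
```

Run:
```python
from h import *
press()
```

```text
press xyz mm [  -0.4 -152.1   57.9] yaw 1.0 f [  3.9 -17.6  -2. ] t 13.0833 q [ 0.69  0.48 -0.65  1.71  0.34  1.06  0.07]
```

Call:
{"api": "carry_out", "payload": {"steps": [[[-0.6, 0, 0, 0, 0, 0], [-1.2, 0, 0, 0, 0, 0], [-1.4, 0, -3, 0, 0, 0], [-1.4, 0, -7, 0, 0, 0], [-1.4, 0, -11, 0, 0, 0], [-2, 0, -14, 0, 0, 0], [-6, 0, -14, 0, 0, 0], [-10, 0, -14, 0, 0, 0], [-12, 0, -14, 0, 0, 0], [-12, 0, -14, 0, 0, 0]]]}}

```text
time: 13.92
ee_pos: [0.5885, -0.2639, 0.1961]
eef_rot: [0.656, 0.754, -0.001, -0.001]
ft_force: [0.5, -0.1, -0.5]
width: 0.0007
grip_force: 0.0
```

Run:
```python
from h import *
press()
im=r.camera("top");C={"red":((0,150,90),(8,255,255)),"blue":((108,130,50),(125,255,255)),"yel":((18,150,120),(30,255,255))}
for k,(a,b) in C.items():
    for B in blobs(im,a,b,(200,140,400,300)): print(k,B,ray("top",B[1],.055)[:2].round(4),ray("top",B[1],.076)[:2].round(4))
im2=r.camera("scene")
for B in blobs(im2,(0,150,70),(8,255,255),(300,130,380,200)): print("scene",B)
cv2.imwrite("pics/s7.png",np.hstack([cv2.resize(im2[110:250,200:400,::-1],(400,280)),cv2.resize(im[120:260,200:400,::-1],(400,280))]))
o=cv2.resize(cv2.imread("pics/scene0.png"),(512,384),interpolation=cv2.INTER_AREA)[:,:,::-1]
for B in blobs(o,(0,150,70),(8,255,255),(300,130,380,200)): print("scene0",B)
```

```text
press xyz mm [  -2.6 -272.3  196.1] yaw 1.0 f [ 0.5 -0.2 -0.5] t 13.9167 q [ 0.81  0.46 -0.63  1.41  0.28  1.36  0.31]
red (np.int32(73), [350.9, 178.5], [347, 173, 8, 12]) [ 0.5726 -0.1328] [ 0.571  -0.1283]
red (np.int32(66), [258.7, 204.8], [252, 198, 15, 14]) [0.5231 0.0418] [0.5226 0.0422]
yel (np.int32(87), [255.6, 180.2], [249, 173, 14, 15]) [0.5695 0.0476] [0.5679 0.0478]
scene (np.int32(90), [336.9, 165.8], [333, 158, 8, 18])
scene0 (np.int32(92), [337.0, 165.3], [334, 157, 7, 19])
```

View pics/s7.png

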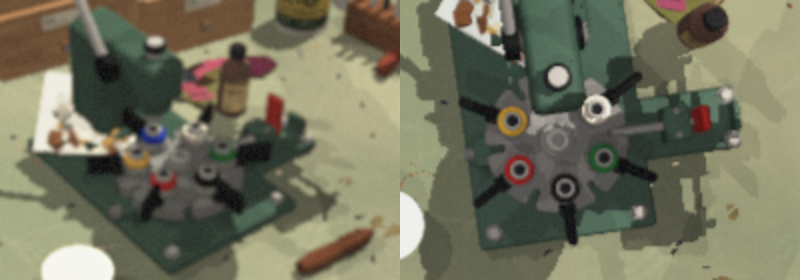

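The lug is back at its starting pixel (336.9 against 337.0 in the scene view), blue is under the ram, and the bystanders haven't moved. I'll hand in.

```bash
python3 -c "
from bench import r
print(r.close_job())"
```

```text
the job is handed in; nothing more can be done
None
```

The job is handed in: the blue die is under the ram and the bolt is back home, its lug at the pixel where it started; in the last pictures the dies are seated and the things lying round the press look undisturbed, but no verdict was returned.

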